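Show the drive to the desk camera

TASK

Pull the wide drive out of the three-slot dock, leaving the two slim drives, the mug, the stapler and the camera undisturbed, and hold it up to the desk camera: label side towards the lens and square to it, connector end down and level across the picture, with the middle of the label straight in front of the lens and 15 cm away. The camera head is tilted downwards, so the drive must lean back to match. Finish while still holding the drive steady there; do not put it down or let go.

Things in the scene. Friction and masses are not known exactly. Their poses are not given: they have to be found in the camera images.
- drive: The wide drive, a plain steel slab 70 mm wide (its x), 15 mm thick (its y) and 100 mm tall (its z), 0.1 to 0.2 kg. A blank paper label 56 x 62 mm is on its +y face; the -y face shows a green circuit board. It stands connector end down in one of the dock's slots (any of the three), the lowest 20 mm inside, loosely. Origin: centre of its lower (connector) end; z points to the upper end.
- label (a point): Middle of the label on the wide drive: 50 mm above the connector end, on the surface of the label side. Axes as drive (+y points out of the label).
- connector (a point): Centre of the connector end of the wide drive (same point and axes as drive).
- dock: Black drive dock fixed to the desk, 110 mm (its x) by 160 mm (its y), 50 mm high. Three equal slots 73.5 x 17 mm, 20 mm deep, long side along its x, lie in a row along its y, 52 mm apart, the middle one at its centre. Origin: centre of its underside. The drives' axes are parallel to the dock's at the start.
- slim1: Slim drive standing in another slot of the dock: 34 mm wide (x), 15 mm thick (y), 90 mm tall (z). Origin: centre of its lower end. To be left in place.
- slim2: A second slim drive, the same as the first, in the remaining slot. To be left in place.
- camera: Desk camera on a stand fixed to the desk: black base disc of 110 mm diameter, 12 mm high, thin upright post, and a black camera head 36 x 85 x 36 mm whose tilt axle is 250 mm above the desk. Origin: centre of the base's underside. At yaw 0 the camera looks towards -x (the robot's side). Its head must not be knocked round.
- cam_head (a joint): Tilt of the camera head in rad: 0 = looking level, positive = looking downwards; stays as it is set (stiff axle). Differs from start to start, about 0.15 to 0.55.
- lens (a point): Centre of the lens glass, a round disc of 20 mm diameter in the middle of the head's front, 26.5 mm in front of the tilt axle. Axes turn with the head: -x is the direction in which the camera looks, y is level, z is upwards in the picture. The label's middle has to be at x = -150 mm, y = z = 0 here, with the drive's +y along this +x and the drive's z along this z.
- mug: White mug, 80 mm across, 92 mm high, handle at its +y. Origin: centre of its underside. Bystander.
- stapler: Black stapler, 135 mm long (its x), 36 mm wide, 49 mm high. Origin: centre of its underside. Bystander.

How it is judged:
On the way:
1. the wide drive is out of its slot, held in the fingers (z of connector in the frame of dock above 0.055 m and contact force between the fingers and drive above 1 N), for 0.1 s.
At the end, for the whole second after the job is handed in: Drive held still in the air by the fingers alone, label to the lens, its middle 130-170 mm ahead and within 15 mm of the lens axis, face and upright axis within 0.15 rad of the lens's, connector down; slim drives within 12 mm, mug and stapler 20 mm, lens 8 mm of where they were (x of label in the frame of lens between -0.17 and -0.13 m and y of label in the frame of lens between -0.015 and 0.015 m and z of label in the frame of lens between -0.015 and 0.015 m and angle between the y axis of drive and the x axis of lens, either way round below 0.15 rad and angle between the z axis of drive and the z axis of lens, either way round below 0.15 rad and y of lens in the frame of drive above 0.1 m and angle between drive's own z axis and vertical below 0.85 rad and height (world z) of connector above 0.08 m and contact force between the fingers and drive above 1 N and contact force between drive and camera below 0.2 N and contact force between drive and dock below 0.2 N and contact force between drive and mug below 0.2 N and linear speed of drive below 0.02 m/s and angular speed of drive below 0.15 rad/s and distance of each of slim1, slim2 from where it was at the start of the episode below 0.012 m and distance of lens from where it was at the start of the episode below 0.008 m and distance of each of mug, stapler from where it was at the start of the episode below 0.02 m); the arm keeps its last pose, push and grip.
It fails at once if a slim drive is moved by more than 12 mm (distance of any of slim1, slim2 from where it was at the start of the episode above 0.012 m).
It fails at once if the camera is turned (lens moved by more than 8 mm) (distance of lens from where it was at the start of the episode above 0.008 m).
It fails at once if the mug or the stapler is moved by more than 20 mm (distance of any of mug, stapler from where it was at the start of the episode above 0.02 m).
It also fails if it takes over 38 s, if anything falls off the work surface, if the arm or the gripper's body presses on something with over 40 N, if the wrist force passes 120 N, or if a joint passes its speed limit or range.

ROBOT

A 6-joint arm with a two-finger parallel gripper is mounted at the origin on the work surface. World frame = base frame: x ahead of the robot, y to its left, z up, the work surface at z = 0. Lengths are in m, angles in rad, forces in N, time in s.
With the tool pointing down it reaches from about 0.325 to 0.85 m from the base axis. Payload 4.4 kg.
Tool frame: the origin (TCP) lies at the very end of the fingers, on their centre line; the grasp point (between the pads) lies 19 mm behind it; x points along the fingers, y is the direction in which the jaws open and shut, and the axes are right-handed (so a half turn about x gives the same grasp; the last joint's range is limited). The gripper opens to 94 mm and grips with 3 to 60 N. Pads are 16 mm wide; open, the fingers measure 119 mm over their backs; the gripper's body (75 mm by 177 mm) begins 78 mm behind the grasp point.
Start: joints at [1.101, 0.207, 1.542, -0, 1.393, -0.15], TCP at [0.18, 0.546, 0.167] pointing down, gripper open.
Joint ranges: [-2.73, 2.73], [-0.86, 2.22], [0.23, 2.46], [-1.11, 4.25], [0.08, 2.63], [-2.82, 2.82]. Speed limits (rad/s): [2.79, 2.79, 3.14, 3.14, 3.14, 3.14].

INTERFACE

Orientations are given as a unit quaternion [w, x, y, z].
In Python, from rig import bot gives the robot as it stands.
- The arm moves only by the tool drive_tool, never from a script. Its argument "deltas" is a list of rows, each an object of numbers: "claw": the closure in counts, from 0 (fully open) to 255 (shut); "dx", "dy", "dz": the shift along the tool's x, y, z in units of 40 mm (1.0 is 40 mm); "wx", "wy", "wz": the turn, a rotation vector about the tool's x, y, z in units of 8 degrees (1.0 is 8 degrees). A call has exactly 5 rows; each row shifts and turns the pose as measured when the row begins, along the tool's axes as they then stand; what a row does not reach is not made up. A row lasts 1/10 s, in which the tool goes at most 50 mm and 8.59 degrees, less where a joint would pass 70% of its speed; a pose out of reach is approached as far as the arm can. A call is refused whole if a number of a shift passes 1 or a number of a turn 1, either way. A call with a gripper value outside its range is refused whole. The fingers move at their own pace and stop on an object; "squeeze" is the grip in N (left out, the last holds). Time passes only in rows, so rows that do not move let the fingers close, or fill a call up. It gives the time, the measured TCP pose, the force and the opening at its end, in the units of the state.
- bot.observe(): the state, without advancing time (a new reading comes with each control period).
- bot.get_image(name): name is "scene" or "top" or "wrist"; returns the picture (400x640x3 uint8, red, green, blue); there is no depth.
- bot.camera_model(name): a dict with "fovy" (degrees; the focal length in pixels is half the picture's height over the tangent of half this angle, whatever the lens; pixels are square), "cx", "cy" (the principal point, pixels), "dist" ([k1, k2, p1, p2, k3] as OpenCV has them; the pictures are not rectified), "world_from_camera" (4x4, takes a point from camera to world coordinates). Camera axes: x right, y down, z forward; pixel columns grow to the right and rows downward; lengths in m; the calibration is good to about 2 mm. A picture is of the moment at which its call begins: read the wrist's pose just before it. camera_model takes no time and is no camera call; for the wrist camera it gives the pose at the moment of the call.
- bot.hand_in(): hands the job in, once; it reports no verdict.
The state is a dict: "time_s": time; "q": joint angles; "joint_velocities": joint speeds; "tau": joint torques, N m; "ee_pos": TCP position; "orientation": TCP orientation; "force": force on the tool from outside, world axes, zero at the start; "torque": the same for the moment, N m; "gripper_width": finger opening in m.
Only numpy, scipy, OpenCV 4.12 (cv2) and the standard library are available. Lean on these libraries where they do the work, as an engineer would, in place of code of your own. Each camera call takes 0.05 s, during which the arm holds its last target.

## Working session

There is one attempt and no reset: what is moved stays moved. The work goes in short steps, Python scripts to look and compute and a tool call to move; the robot and the scene stay as the last step left them, time stands still between calls to the robot, and variables do not carry over. Pictures are saved under pics/ and viewed, and the job is handed in when it is done.

Besides the shell and the picture viewer there is one more tool, called as name(argument=value, ...) on one line, values as JSON. drive_tool: Moves the arm, as the interface text tells. Its arguments: {"type":"object","properties":{"deltas":{"type":"array","items":{"type":"object","properties":{"claw":{"type":"number"},"dx":{"type":"number"},"dy":{"type":"number"},"dz":{"type":"number"},"wx":{"type":"number"},"wy":{"type":"number"},"wz":{"type":"number"}}}},"squeeze":{"type":"number"}},"required":["deltas"]}

```bash
ls; mkdir -p pics; python3 - <<'E'
from rig import bot
import cv2,numpy as np
np.set_printoptions(precision=4,suppress=True)
s=bot.observe();print(s)
for n in ["scene","top","wrist"]:
    m=bot.camera_model(n);print(n,m)
    cv2.imwrite(f"pics/{n}0.png",bot.get_image(n)[:,:,::-1])
E
```

```text
pics
{'time_s': 0.0, 'q': array([ 1.1015,  0.2074,  1.5429,  0.    ,  1.3935, -0.1505]), 'joint_velocities': array([-0.0006,  0.0005, -0.0009,  0.0001,  0.0013, -0.001 ]), 'tau': array([  0.0006, -37.0893, -28.1412,   0.0699,   0.0363,  -0.0002]), 'ee_pos': array([0.1798, 0.5452, 0.1662]), 'orientation': array([ 0.6979,  0.1115,  0.6984, -0.113 ]), 'force': array([-0.3378,  0.032 ,  0.5523]), 'torque': array([-0.0399,  0.0323, -0.007 ]), 'gripper_width': 0.09408573466795106}
scene {'fovy': 42.16925189834858, 'cx': 312.9276437186566, 'cy': 205.81213934901294, 'dist': array([-0.091,  0.   ,  0.   ,  0.   ,  0.   ]), 'world_from_camera': array([[ 0.7744,  0.4516, -0.4431,  1.1078],
       [ 0.6327, -0.5566,  0.5384, -0.596 ],
       [-0.0034, -0.6973, -0.7168,  0.937 ],
       [ 0.    ,  0.    ,  0.    ,  1.    ]])}
top {'fovy': 50.648546673121515, 'cx': 316.74802393159456, 'cy': 193.2579565020216, 'dist': array([-0.0435,  0.    ,  0.    ,  0.    ,  0.    ]), 'world_from_camera': array([[ 0.0208, -0.9861,  0.1646,  0.4576],
       [-0.9998, -0.0209,  0.0007, -0.0128],
       [ 0.0028, -0.1646, -0.9864,  1.1277],
       [ 0.    ,  0.    ,  0.    ,  1.    ]])}
wrist {'fovy': 63.85569433962801, 'cx': 323.1470724568586, 'cy': 197.3989442796999, 'dist': array([-0.0432,  0.    ,  0.    ,  0.    ,  0.    ]), 'world_from_camera': array([[ 0.3121,  0.9205,  0.2352,  0.1099],
       [ 0.95  , -0.3017, -0.0799,  0.5674],
       [-0.0026,  0.2484, -0.9686,  0.3839],
       [ 0.    ,  0.    ,  0.    ,  1.    ]])}
```

View pics/scene0.png

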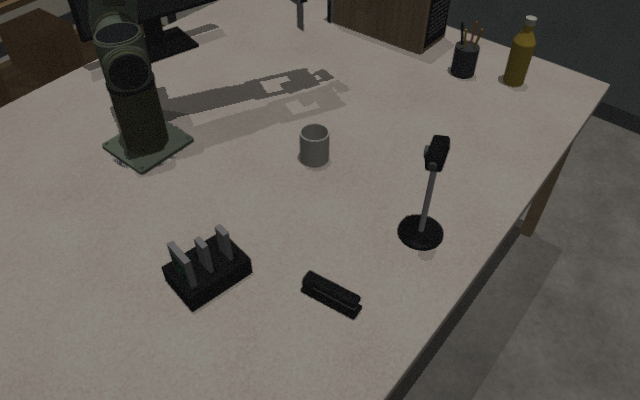

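View pics/top0.png

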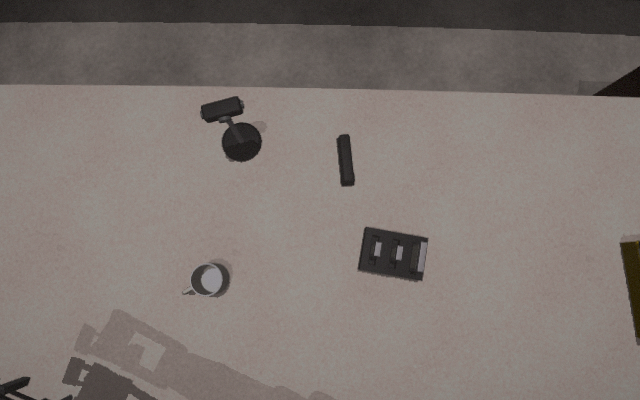

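View pics/wrist0.png

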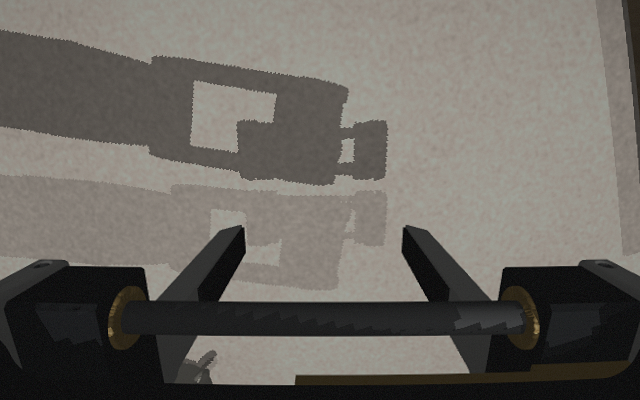

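```bash
python3 - <<'E'
import cv2,numpy as np
def crop(n,x0,y0,w,h,k,o):
    i=cv2.imread(f"pics/{n}.png")[y0:y0+h,x0:x0+w].astype(float)
    i=np.clip(255*(i/255)**0.55,0,255).astype(np.uint8)
    cv2.imwrite(f"pics/{o}.png",cv2.resize(i,None,fx=k,fy=k,interpolation=cv2.INTER_CUBIC))
crop("scene0",150,210,110,100,7,"c1")
crop("scene0",385,120,80,140,4,"c2")
crop("top0",350,215,90,75,8,"c3")
crop("top0",190,85,90,90,6,"c4")
E
```

```text
(no output)
```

View pics/c1.png

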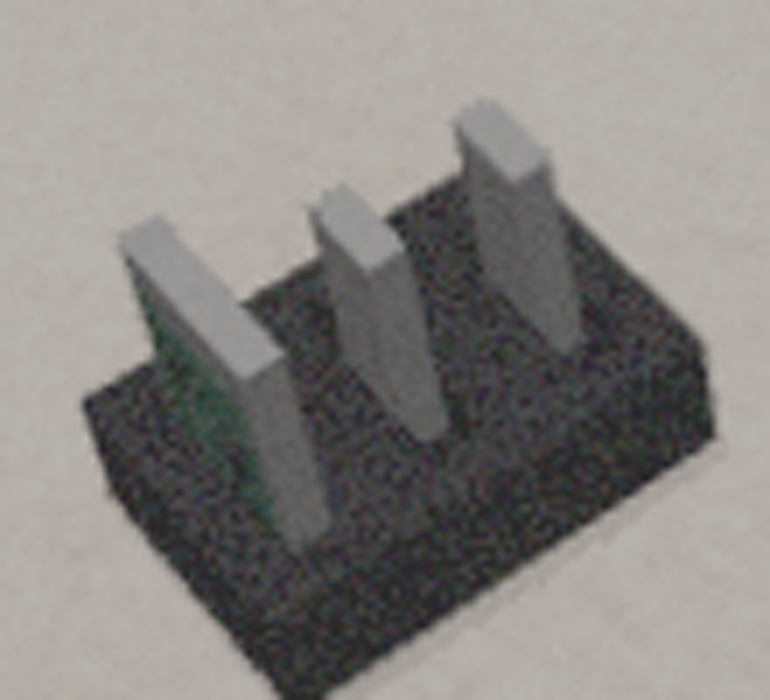

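View pics/c2.png

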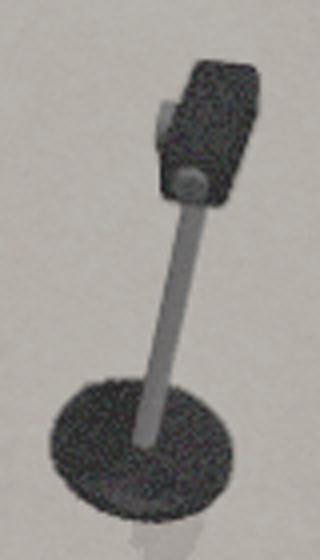

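View pics/c3.png

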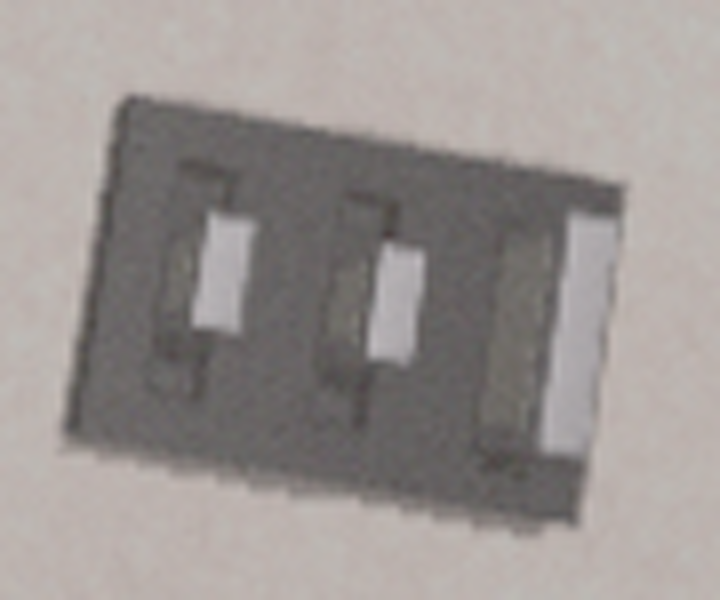

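View pics/c4.png

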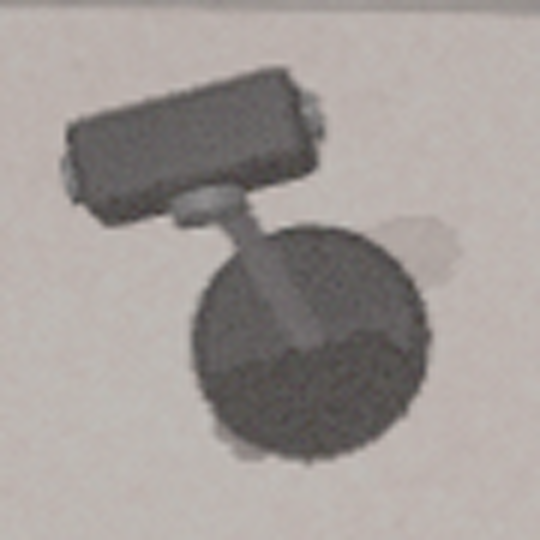

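```bash
cat > h.py <<'E'
import numpy as np,cv2
from scipy.optimize import least_squares
from scipy.spatial.transform import Rotation as R
np.set_printoptions(precision=4,suppress=True)
def K(m):
    f=200/np.tan(np.radians(m['fovy'])/2);return np.array([[f,0,m['cx']],[0,f,m['cy']],[0,0,1.]])
def proj(m,P):
    T=np.linalg.inv(m['world_from_camera'])
    return cv2.projectPoints(np.atleast_2d(np.array(P,float)),cv2.Rodrigues(T[:3,:3])[0],T[:3,3],K(m),np.array(m['dist']))[0][:,0]
def ray(m,uv):
    p=cv2.undistortPoints(np.array(uv,float).reshape(-1,1,2),K(m),np.array(m['dist']))[:,0]
    d=np.c_[p,np.ones(len(p))]@m['world_from_camera'][:3,:3].T
    return m['world_from_camera'][:3,3],d
def atz(m,uv,z):
    o,d=ray(m,uv);return o+d*((z-o[2])/d[:,2])[:,None]
def uc(u,v,x0,y0,k): return (x0+(u+.5)/k-.5,y0+(v+.5)/k-.5)
def Rz(a): return R.from_euler('z',a).as_matrix()
E
cat > fit1.py <<'E'
from h import *
from rig import bot
T=bot.camera_model('top');S=bot.camera_model('scene')
t=lambda u,v:uc(u,v,350,215,8); s=lambda u,v:uc(u,v,150,210,7)
wt=[t(570,213),t(622,215),t(590,458),t(540,453)]
print(atz(T,wt,.13)); 
s1=[t(208,212),t(256,218),t(240,333),t(192,326)];s2=[t(382,243),t(427,250),t(412,364),t(367,357)]
print(atz(T,s1,.12));print(atz(T,s2,.12))
ws=[s(120,235),s(170,217),s(287,355),s(246,378)]
print('scene');print(atz(S,ws,.13))
ss2=[s(310,208),s(345,185),s(403,245),s(370,268)]; ss1=[s(455,122),s(488,98),s(550,160),s(515,180)]
print(atz(S,ss1,.12));print(atz(S,ss2,.12))
print('dock',atz(T,[t(130,97),t(625,183),t(577,522),t(66,438)],.05))
tt=lambda u,v:uc(u,v,190,85,6); s2=lambda u,v:uc(u,v,385,120,4)
print('base',atz(T,[tt(311,343)],.012),atz(S,[s2(142,448)],.012))
print('mug',atz(T,[(209,281)],.092),atz(T,[(345,160)],.049), atz(S,[(314,131)],.092))
print('head top corners',atz(T,[tt(70,125),tt(280,68),tt(293,140),tt(90,200)],.265))
E
python3 fit1.py
```

```text
[[ 0.5148 -0.2598  0.13  ]
 [ 0.5145 -0.2753  0.13  ]
 [ 0.4437 -0.2645  0.13  ]
 [ 0.4449 -0.2499  0.13  ]]
[[ 0.5136 -0.1543  0.12  ]
 [ 0.5121 -0.1686  0.12  ]
 [ 0.4782 -0.1637  0.12  ]
 [ 0.48   -0.1495  0.12  ]]
[[ 0.5055 -0.2061  0.12  ]
 [ 0.5036 -0.2194  0.12  ]
 [ 0.4701 -0.2146  0.12  ]
 [ 0.4719 -0.2013  0.12  ]]
scene
[[ 0.4441 -0.2608  0.13  ]
 [ 0.4502 -0.2469  0.13  ]
 [ 0.516  -0.2593  0.13  ]
 [ 0.5132 -0.2722  0.13  ]]
[[ 0.4804 -0.1624  0.12  ]
 [ 0.4811 -0.1492  0.12  ]
 [ 0.5139 -0.1548  0.12  ]
 [ 0.5115 -0.1671  0.12  ]]
[[ 0.472  -0.2135  0.12  ]
 [ 0.4733 -0.2008  0.12  ]
 [ 0.5041 -0.2057  0.12  ]
 [ 0.5031 -0.2179  0.12  ]]
dock [[ 0.5536 -0.1392  0.05  ]
 [ 0.5293 -0.2975  0.05  ]
 [ 0.4227 -0.2803  0.05  ]
 [ 0.4458 -0.1194  0.05  ]]
base [[0.7823 0.197  0.012 ]] [[0.7884 0.1932 0.012 ]]
mug [[0.4106 0.2431 0.092 ]] [[ 0.7277 -0.0844  0.049 ]] [[0.4128 0.2547 0.092 ]]
head top corners [[0.7881 0.2404 0.265 ]
 [0.811  0.166  0.265 ]
 [0.7839 0.1598 0.265 ]
 [0.7601 0.2313 0.265 ]]
```

```bash
cat >> h.py <<'E'
def Rq(q): return R.from_quat([q[1],q[2],q[3],q[0]])
def toolR(yaw,pitch=0.):
    # tool y at azimuth yaw, tool x down, pitched forward (towards +z tool) by pitch
    y=np.array([np.cos(yaw),np.sin(yaw),0]);x=np.array([0,0,-1.]);z=np.cross(x,y)
    x2=np.cos(pitch)*x+np.sin(pitch)*z
    return R.from_matrix(np.c_[x2,y,np.cross(x2,y)])
def plan(p0,R0,p1,R1,n,dec=2):
    rv=(R0.inv()*R1).as_rotvec()/n
    print('rows',n,'rot units',np.round(np.degrees(rv)/8,dec))
    for i in range(n):
        Ri=R0*R.from_rotvec(rv*i)
        print(np.round(Ri.inv().apply((p1-p0)/n)/.04,dec))
E
python3 - <<'E'
from h import *
from rig import bot
s=bot.observe()
p=s['ee_pos'];r=Rq(s['orientation'])
m=bot.camera_model('wrist')['world_from_camera']
print('cam in tool',r.inv().apply(m[:3,3]-p), r.inv().apply(m[:3,2]))
R1=toolR(1.87,.75)
ct=r.inv().apply(m[:3,3]-p)
for c in ([.38,.08,.48],):
    p1=np.array(c)-R1.apply(ct);print('tcp',p1)
    plan(p,r,p1,R1,10)
E
```

```text
cam in tool [-0.2176 -0.0014 -0.0734] [ 0.9686 -0.0002  0.2487]
tcp [0.5726 0.1409 0.3709]
rows 10 rot units [-0.42 -0.52  0.17]
[-0.51 -0.65  1.25]
[-0.44 -0.72  1.24]
[-0.36 -0.78  1.23]
[-0.29 -0.84  1.2 ]
[-0.23 -0.91  1.17]
[-0.17 -0.97  1.13]
[-0.11 -1.03  1.08]
[-0.06 -1.09  1.03]
[-0.01 -1.15  0.96]
[ 0.03 -1.2   0.89]
```

drive_tool(deltas=[{"dx": -0.5,"dy": -0.4,"dz": 0.8,"wx": -0.3,"wy": -0.35,"wz": 0.1},{"dx": -0.5,"dy": -0.4,"dz": 0.8,"wx": -0.3,"wy": -0.35,"wz": 0.1},{"dx": -0.4,"dy": -0.5,"dz": 0.8,"wx": -0.3,"wy": -0.35,"wz": 0.1},{"dx": -0.3,"dy": -0.5,"dz": 0.8,"wx": -0.3,"wy": -0.35,"wz": 0.1},{"dx": -0.2,"dy": -0.5,"dz": 0.8,"wx": -0.3,"wy": -0.35,"wz": 0.1}])

```text
validation failed for argument at $.de...
```

drive_tool(deltas=[{"dx": -0.2,"dy": -0.6,"dz": 0.8,"wx": -0.3,"wy": -0.35,"wz": 0.1},{"dx": -0.1,"dy": -0.6,"dz": 0.8,"wx": -0.3,"wy": -0.35,"wz": 0.1},{"dx": -0.1,"dy": -0.65,"dz": 0.75,"wx": -0.3,"wy": -0.35,"wz": 0.1},{"dx": -0.1,"dy": -0.7,"dz": 0.7,"wx": -0.3,"wy": -0.35,"wz": 0.1},{"dx": -0.05,"dy": -0.7,"dz": 0.7,"wx": -0.3,"wy": -0.35,"wz": 0.1}])

```text
validation failed for argument at $.de...
```

```bash
python3 - <<'E'
from h import *
from rig import bot
s=bot.observe()
p=s['ee_pos'];r=Rq(s['orientation']);print(s['time_s'],p,s['q'])
plan(p,r,np.array([.5726,.1409,.3709]),toolR(1.87,.75),5)
E
```

```text
0.15 [0.1799 0.5454 0.1664] [ 1.1015  0.2073  1.5426 -0.      1.3935 -0.1505]
rows 5 rot units [-0.84 -1.04  0.33]
[-1.02 -1.31  2.5 ]
[-0.73 -1.56  2.46]
[-0.46 -1.81  2.34]
[-0.22 -2.06  2.16]
[-0.02 -2.3   1.92]
```

drive_tool(deltas=[{"claw": 0,"dx": -0.5,"dy": -0.4,"dz": 0.8,"wx": -0.3,"wy": -0.35,"wz": 0.1},{"claw": 0,"dx": -0.5,"dy": -0.4,"dz": 0.8,"wx": -0.3,"wy": -0.35,"wz": 0.1},{"claw": 0,"dx": -0.4,"dy": -0.5,"dz": 0.8,"wx": -0.3,"wy": -0.35,"wz": 0.1},{"claw": 0,"dx": -0.3,"dy": -0.5,"dz": 0.8,"wx": -0.3,"wy": -0.35,"wz": 0.1},{"claw": 0,"dx": -0.2,"dy": -0.5,"dz": 0.8,"wx": -0.3,"wy": -0.35,"wz": 0.1}])

```text
time_s: 0.65
ee_pos: [0.309, 0.4152, 0.2535]
orientation: [0.79, 0.04, 0.611, -0.026]
force: [0.2, -0.1, -0.3]
gripper_width: 0.0937
```

drive_tool(deltas=[{"claw": 0,"dx": -0.2,"dy": -0.6,"dz": 0.8,"wx": -0.3,"wy": -0.35,"wz": 0.1},{"claw": 0,"dx": -0.1,"dy": -0.6,"dz": 0.8,"wx": -0.3,"wy": -0.35,"wz": 0.1},{"claw": 0,"dx": -0.1,"dy": -0.65,"dz": 0.75,"wx": -0.3,"wy": -0.35,"wz": 0.1},{"claw": 0,"dx": -0.1,"dy": -0.7,"dz": 0.7,"wx": -0.3,"wy": -0.35,"wz": 0.1},{"claw": 0,"dx": -0.05,"dy": -0.7,"dz": 0.7,"wx": -0.3,"wy": -0.35,"wz": 0.1}])

```text
time_s: 1.15
ee_pos: [0.446, 0.2781, 0.3246]
orientation: [0.861, -0.03, 0.503, 0.066]
force: [0.6, 0.7, 0.3]
gripper_width: 0.0938
```

```bash
python3 - <<'E'
from h import *
from rig import bot
s=bot.observe()
p=s['ee_pos'];r=Rq(s['orientation']);print(s['time_s'],p,s['q'])
plan(p,r,np.array([.5726,.1409,.3709]),toolR(1.87,.75),5)
E
```

```text
1.15 [0.446  0.2781 0.3246] [ 0.5141 -0.351   1.8435 -0.1824  1.1657 -1.1656]
rows 5 rot units [-0.19 -0.33  0.12]
[ 0.05 -0.77  0.58]
[ 0.06 -0.78  0.56]
[ 0.08 -0.8   0.53]
[ 0.09 -0.81  0.51]
[ 0.1  -0.83  0.48]
```

drive_tool(deltas=[{"claw": 0,"dx": 0.05,"dy": -0.8,"dz": 0.6,"wx": -0.2,"wy": -0.35,"wz": 0.1},{"claw": 0,"dx": 0.05,"dy": -0.8,"dz": 0.6,"wx": -0.2,"wy": -0.35,"wz": 0.1},{"claw": 0,"dx": 0.1,"dy": -0.8,"dz": 0.5,"wx": -0.2,"wy": -0.35,"wz": 0.1},{"claw": 0,"dx": 0.1,"dy": -0.8,"dz": 0.5,"wx": -0.2,"wy": -0.35,"wz": 0.1},{"claw": 0,"dx": 0.1,"dy": -0.8,"dz": 0.5,"wx": -0.2,"wy": -0.35,"wz": 0.1}])

```text
time_s: 1.65
ee_pos: [0.5772, 0.1362, 0.3766]
orientation: [0.912, -0.067, 0.382, 0.137]
force: [-0.2, 0.5, -0.5]
gripper_width: 0.0941
```

drive_tool(deltas=[{"claw": 0},{"claw": 0},{"claw": 0},{"claw": 0},{"claw": 0}])

```text
validation failed for argument at $.de...
```

```bash
python3 - <<'E'
from h import *
from rig import bot
import pickle
s=bot.observe();m=bot.camera_model('wrist');print(s['time_s'],s['ee_pos'],s['q'],s['joint_velocities'])
i=bot.get_image('wrist')[:,:,::-1];cv2.imwrite('pics/w1.png',i);pickle.dump(m,open('w1.pkl','wb'))
print(proj(m,[[.76,.188,.245],[.784,.195,.0]]))
i=np.clip(255*(i/255.)**.5,0,255).astype(np.uint8);cv2.imwrite('pics/w1b.png',i)
E
```

```text
1.65 [0.5772 0.1362 0.3766] [-0.0791 -0.4299  1.9095  0.314   0.9454 -2.0515] [-1.1512  0.1379 -0.0323  1.3138 -0.2299 -1.891 ]
[[320.8792 199.2078]
 [323.4242  95.6651]]
```

View pics/w1b.png

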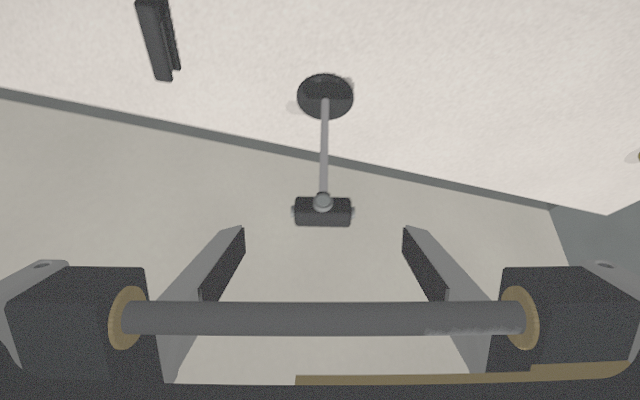

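drive_tool(deltas=[{"claw": 0,"dx": 0.5,"dy": 0,"dz": -0.4,"wx": 0,"wy": -0.2,"wz": 0},{"claw": 0,"dx": 0.5,"dy": 0,"dz": -0.4,"wx": 0,"wy": -0.2,"wz": 0},{"claw": 0,"dx": 0,"dy": 0,"dz": 0,"wx": 0,"wy": -0.2,"wz": 0},{"claw": 0,"dx": 0,"dy": 0,"dz": 0,"wx": 0,"wy": 0,"wz": 0},{"claw": 0,"dx": 0,"dy": 0,"dz": 0,"wx": 0,"wy": 0,"wz": 0}])

```text
time_s: 2.2
ee_pos: [0.5874, 0.124, 0.3232]
orientation: [0.929, -0.06, 0.343, 0.13]
force: [0.1, -0.1, -0.9]
gripper_width: 0.094
```

```bash
cat > snap.py <<'E'
import sys,pickle
from h import *
from rig import bot
n=sys.argv[1];x0,y0,w,h,k=map(int,sys.argv[2:7])
s=bot.observe();m=bot.camera_model('wrist');print(s['time_s'],s['ee_pos'],s['q'],np.abs(s['joint_velocities']).max())
i=bot.get_image('wrist')[:,:,::-1];cv2.imwrite(f'pics/{n}.png',i);pickle.dump(m,open(f'{n}.pkl','wb'))
print(proj(m,[[.76,.188,.245],[.784,.195,.0]]))
i=np.clip(255*(i/255.)**.45,0,255).astype(np.uint8)[y0:y0+h,x0:x0+w];cv2.imwrite(f'pics/{n}b.png',cv2.resize(i,None,fx=k,fy=k,interpolation=cv2.INTER_CUBIC))
E
python3 snap.py w2 270 60 100 190 3
```

```text
2.2 [0.5874 0.124  0.3232] [-0.1254 -0.4351  2.0671  0.4456  0.739  -2.2027] 0.00565563461158917
[[333.827  218.4117]
 [334.288   94.5188]]
```

View pics/w2b.png

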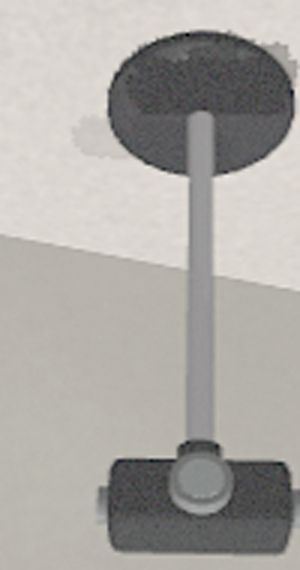

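```bash
python3 - <<'E'
import cv2,numpy as np
def cr(n,x0,y0,w,h,k,o):
    i=cv2.imread(f'pics/{n}.png')[y0:y0+h,x0:x0+w];i=cv2.GaussianBlur(cv2.resize(i,None,fx=k,fy=k,interpolation=cv2.INTER_CUBIC),(0,0),k*.5)
    i=np.clip(255*(i/120.)**.6,0,255).astype(np.uint8);cv2.imwrite(f'pics/{o}.png',i)
cr('w2',300,200,76,52,10,'w2c');cr('scene0',420,130,36,50,11,'s0c')
E
```

```text
(no output)
```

View pics/w2c.png

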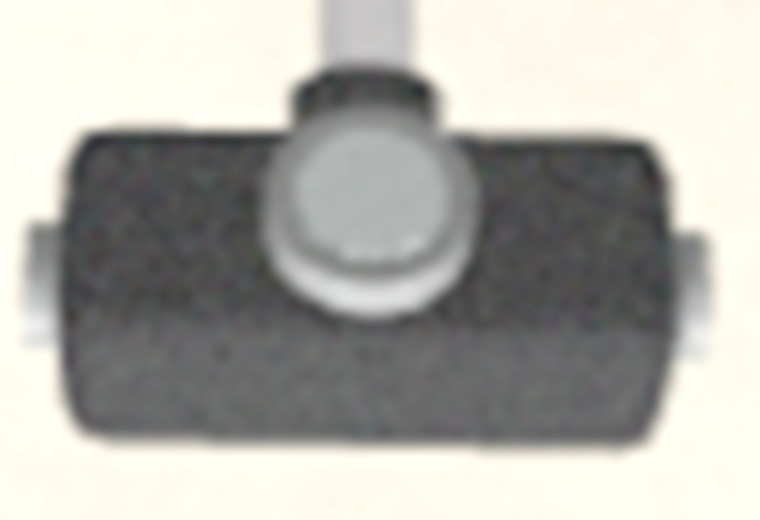

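View pics/s0c.png

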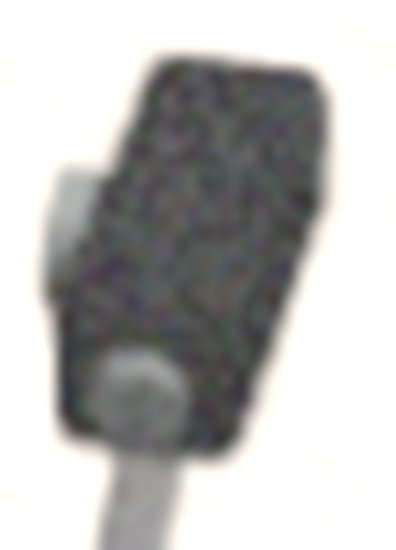

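```bash
cat > fit2.py <<'E'
import pickle
from h import *
from rig import bot
m=pickle.load(open('w2.pkl','rb'));S=bot.camera_model('scene');T=bot.camera_model('top')
def hd(p): # returns origin, rot of head
    x,y,yaw,t=p;return np.array([x,y,.25]),R.from_euler('z',yaw).as_matrix()@R.from_euler('y',-t).as_matrix()
# tilt +: -x axis looks down => x axis up: x=(cos,0,sin) -> rotation about y by -t
def P(p,q): o,A=hd(p);return o+np.array(q,float)@A.T
c=lambda u,v:np.array(uc(u,v,300,200,10))
edges=[((-.018,-.018),c(150,131),c(600,138)),((-.018,.018),c(150,318),c(600,328)),((.018,.018),c(150,437),c(600,443))]
def res(p,w=(1,1,1,1)):
    r=[]
    r+=list(w[0]*(proj(m,P(p,[[-.0265,0,0]]))[0]-c(372,192)))
    k=proj(m,P(p,[[0,.046,0],[0,-.046,0]]))
    r+=list(w[1]*.5*(k[0]-c(42,285)))+list(w[1]*.5*(k[1]-c(692,294)))
    for i,((a,b),l,rr) in enumerate(edges):
        q=proj(m,P(p,[[a,.025,b],[a,-.025,b]]))
        for e in q:
            v=l[1]+(e[0]-l[0])/(rr[0]-l[0])*(rr[1]-l[1]); r.append(w[2]*.5*(e[1]-v))
    # base disc top centre => x,y weak (calib)
    return np.array(r)
for w in ((1,1,1),(1,1,0),(1,0,1)):
    f=least_squares(lambda p:res(p,w),[.784,.195,.3,.3]);print(w,f.x,f.cost);print(res(f.x))
f=least_squares(res,[.784,.195,.3,.3]);p=f.x
np.save('cam.npy',p)
print('lens',P(p,[[-.0265,0,0]]),'label',P(p,[[-.1765,0,0]]))
for nm,mm,x0,y0,w,h,k in(('w2',m,300,200,76,52,10),('scene0',S,410,120,50,55,10),('top0',T,190,85,70,60,10)):
    i=cv2.imread(f'pics/{nm}.png')[y0:y0+h,x0:x0+w];i=cv2.resize(i,None,fx=k,fy=k,interpolation=cv2.INTER_CUBIC);i=np.clip(255*(i/140.)**.6,0,255).astype(np.uint8)
    d=lambda q:tuple(np.int32((proj(mm,P(p,[q]))[0]-[x0,y0]+.5)*k))
    V=[(a*.018,b*.0425,cc*.018) for a in(-1,1) for b in(-1,1) for cc in(-1,1)]
    for a in range(8):
        for b in range(a):
            if bin(a^b).count('1')==1: cv2.line(i,d(V[a]),d(V[b]),(0,0,255),1)
    th=np.linspace(0,6.28,30)
    for a,b in zip(th[:-1],th[1:]): cv2.line(i,d((-.0265,.01*np.cos(a),.01*np.sin(a))),d((-.0265,.01*np.cos(b),.01*np.sin(b))),(0,255,0),1)
    cv2.imwrite(f'pics/ov_{nm}.png',i)
# post/base
print('base proj top',atz(T,[uc(311,343,190,85,6)],.012),'wrist', atz(m,[uc(201,104,270,60,3)],.012))
E
python3 fit2.py; cd pics; python3 -c "
import cv2,numpy as np
a=cv2.imread('ov_w2.png');b=cv2.imread('ov_scene0.png')
cv2.imwrite('ovs.png',b)"
```

```text
(1, 1, 1) [ 0.7799  0.1986 -2.8247  0.874 ] 3.288239611624629
[-0.2268  0.3132 -0.0542 -0.2428  0.4781 -0.375  -1.1328 -1.2677  0.5051
  0.2985  1.1924  1.1574]
(1, 1, 0) [ 0.7826  0.1994 -2.814   0.94  ] 0.10012847531574207
[-0.1917 -0.      0.0059  0.1742  0.3554 -0.0826 -0.8708 -1.0809  0.3028
  0.0338  1.6462  1.5538]
(1, 0, 1) [0.7814 0.1985 0.2935 0.1447] 3.4704649398206975
[  0.005   -0.2558  32.6752   0.3823 -32.7508  -0.6601  -1.2554  -1.2881
   0.8085   0.8854   1.0951   1.0017]
lens [[0.7961 0.2039 0.2297]] label [[0.8876 0.2339 0.1146]]
base proj top [[0.7823 0.197  0.012 ]] wrist [[0.7706 0.1949 0.012 ]]
```

View pics/ov_w2.png

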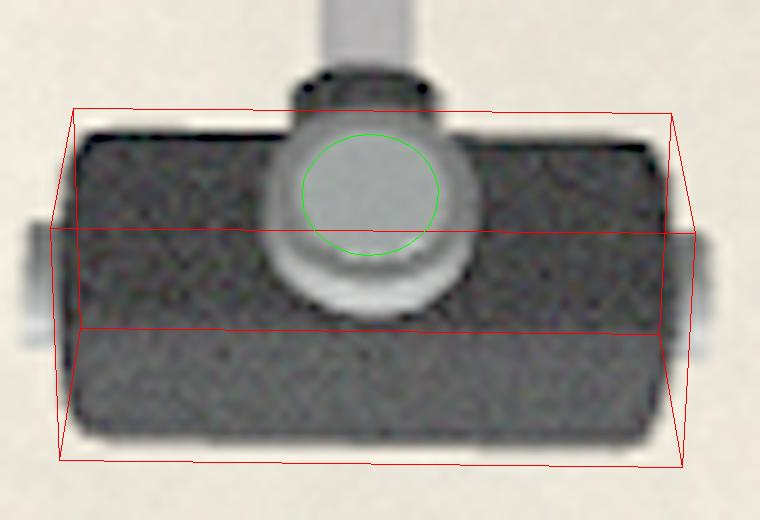

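View pics/ov_scene0.png

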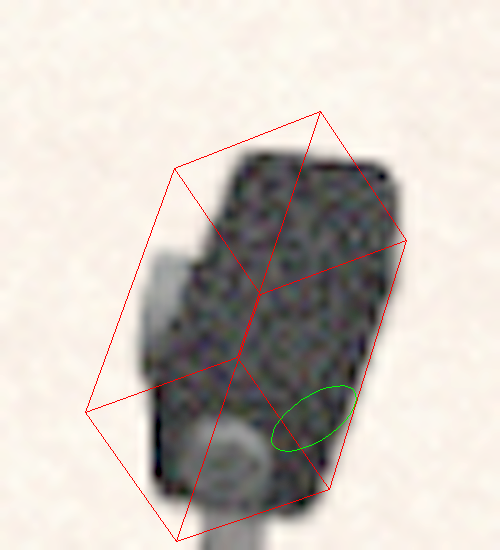

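View pics/ov_top0.png

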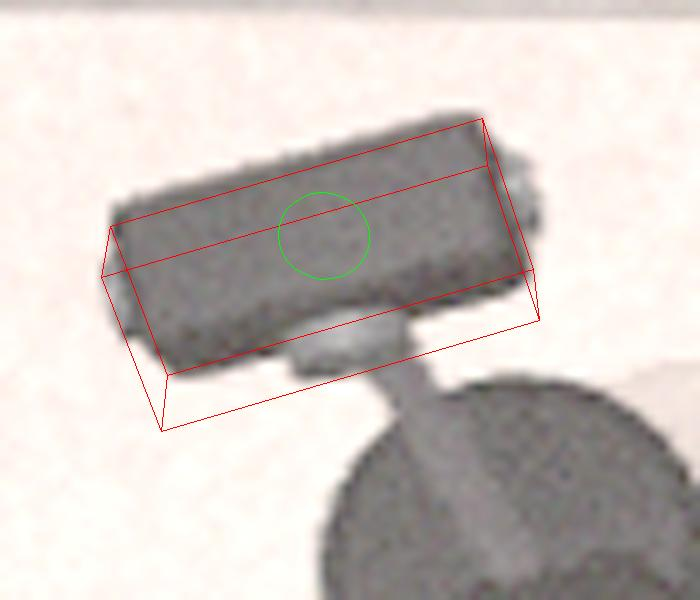

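```bash
sed -i 's/\[0,.046,0\],\[0,-.046,0\]/[0,-.046,0],[0,.046,0]/; s/for w in ((1,1,1),(1,1,0),(1,0,1))/for w in ((1,1,1),(1,1,0),(1,0,1),(1,.3,1),(.3,1,1))/' fit2.py; python3 fit2.py
```

```text
(1, 1, 1) [0.7818 0.1987 0.2978 0.1528] 3.5262449018288433
[-0.0006 -0.2519 -0.1926 -0.1208  0.2048 -0.0287 -1.2142 -1.2157  0.7832
  0.8876  1.1618  1.0915]
(1, 1, 0) [0.7827 0.199  0.299  0.1538] 0.03213406268466367
[-0.0137  0.     -0.1554  0.0049  0.182   0.0823 -1.0841 -1.0771  0.8911
  1.0028  1.2622  1.1984]
(1, 0, 1) [0.7814 0.1985 0.2935 0.1447] 3.4704649398206975
[ 0.005  -0.2558 -0.2508 -0.2101  0.1752 -0.0677 -1.2554 -1.2881  0.8085
  0.8854  1.0951  1.0017]
(1, 0.3, 1) [0.7814 0.1985 0.2951 0.1457] 3.476615628841605
[ 0.0068 -0.2552 -0.2315 -0.1922  0.1918 -0.0683 -1.2537 -1.2749  0.8019
  0.889   1.1012  1.0163]
(0.3, 1, 1) [0.7818 0.1987 0.2983 0.1743] 3.4538815642636918
[-0.0196 -0.6297 -0.1978 -0.1242  0.2033 -0.0379 -1.2631 -1.2609  0.5747
  0.6827  1.2152  1.1474]
lens [[0.7568 0.191  0.246 ]] label [[0.6151 0.1475 0.2231]]
base proj top [[0.7823 0.197  0.012 ]] wrist [[0.7706 0.1949 0.012 ]]
```

View pics/ov_w2.png

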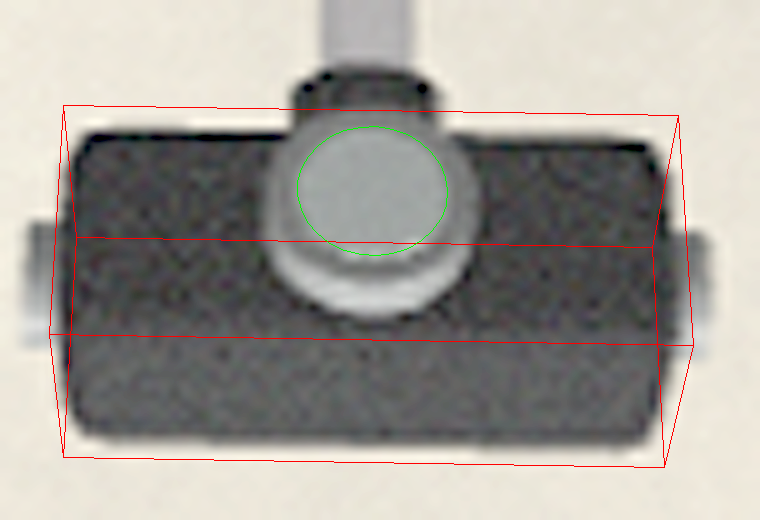

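View pics/ov_scene0.png

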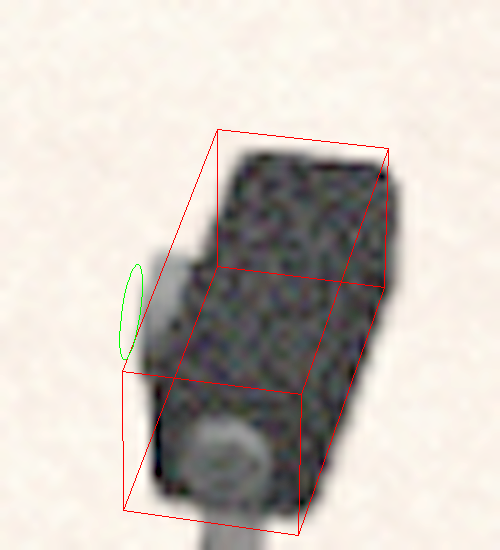

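View pics/ov_top0.png

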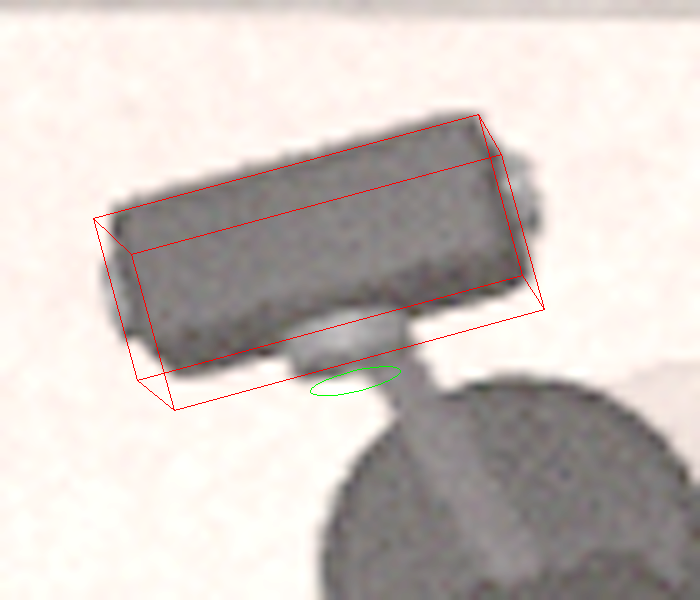

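```bash
python3 - <<'E'
from h import *
from rig import bot
s=bot.observe()
p=s['ee_pos'];r=Rq(s['orientation'])
R1=toolR(1.05,1.05);p1=np.array([.42,.37,.35])-R1.apply([-0.2176,-0.0014,-0.0734]);print(p1)
plan(p,r,p1,R1,10)
E
```

```text
[0.6161 0.2591 0.3054]
rows 10 rot units [ 0.35 -0.12 -0.46]
[0.15 0.3  0.08]
[0.13 0.32 0.06]
[0.11 0.33 0.04]
[0.09 0.34 0.02]
[0.07 0.34 0.01]
[ 0.05  0.34 -0.01]
[ 0.02  0.35 -0.03]
[-0.    0.34 -0.04]
[-0.02  0.34 -0.06]
[-0.05  0.34 -0.08]
```

drive_tool(deltas=[{"claw": 0,"dx": 0.1,"dy": 0.3,"dz": 0.1,"wx": 0.35,"wy": -0.1,"wz": -0.45},{"claw": 0,"dx": 0.1,"dy": 0.3,"dz": 0.05,"wx": 0.35,"wy": -0.1,"wz": -0.45},{"claw": 0,"dx": 0.1,"dy": 0.35,"dz": 0.05,"wx": 0.35,"wy": -0.1,"wz": -0.45},{"claw": 0,"dx": 0.1,"dy": 0.35,"dz": 0,"wx": 0.35,"wy": -0.1,"wz": -0.45},{"claw": 0,"dx": 0.05,"dy": 0.35,"dz": 0,"wx": 0.35,"wy": -0.1,"wz": -0.45}])

```text
time_s: 2.75
ee_pos: [0.593, 0.1641, 0.3175]
orientation: [0.943, -0.016, 0.331, -0.003]
force: [0.3, 0.4, -0.8]
gripper_width: 0.0939
```

drive_tool(deltas=[{"claw": 0,"dx": 0,"dy": 0.35,"dz": 0,"wx": 0.4,"wy": -0.1,"wz": -0.5},{"claw": 0,"dx": 0,"dy": 0.35,"dz": 0,"wx": 0.4,"wy": -0.1,"wz": -0.5},{"claw": 0,"dx": 0,"dy": 0.35,"dz": 0,"wx": 0.4,"wy": -0.1,"wz": -0.5},{"claw": 0,"dx": 0,"dy": 0.35,"dz": 0,"wx": 0.4,"wy": -0.1,"wz": -0.5},{"claw": 0,"dx": 0,"dy": 0,"dz": 0,"wx": 0,"wy": 0,"wz": 0}])

```text
time_s: 3.25
ee_pos: [0.599, 0.2178, 0.3198]
orientation: [0.941, 0.036, 0.303, -0.145]
force: [0.0, -0.0, -0.7]
gripper_width: 0.0939
```

```bash
python3 snap.py w3 250 50 160 190 3
```

```text
3.25 [0.599  0.2178 0.3198] [ 0.6001 -0.09    1.8684 -0.9438  0.9196 -0.2527] 0.050340695993746264
[[339.933  201.773 ]
 [347.8943  64.6968]]
```

View pics/w3b.png

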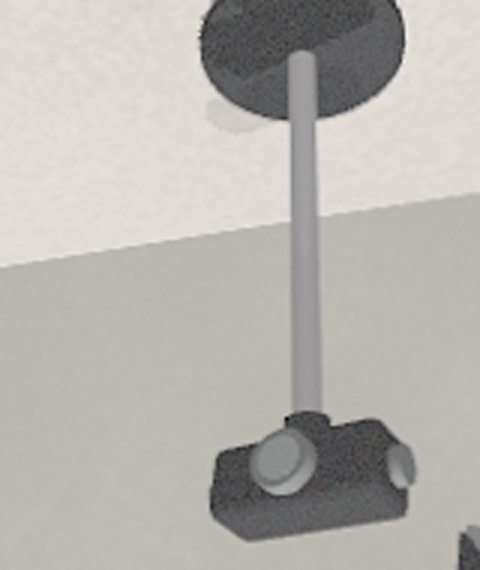

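```bash
python3 - <<'E'
import cv2,numpy as np
i=cv2.imread('pics/w3.png')[180:235,315:395];k=10;i=cv2.GaussianBlur(cv2.resize(i,None,fx=k,fy=k,interpolation=cv2.INTER_CUBIC),(0,0),k*.4)
cv2.imwrite('pics/w3c.png',np.clip(255*(i/120.)**.6,0,255).astype(np.uint8))
E
```

```text
(no output)
```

View pics/w3c.png

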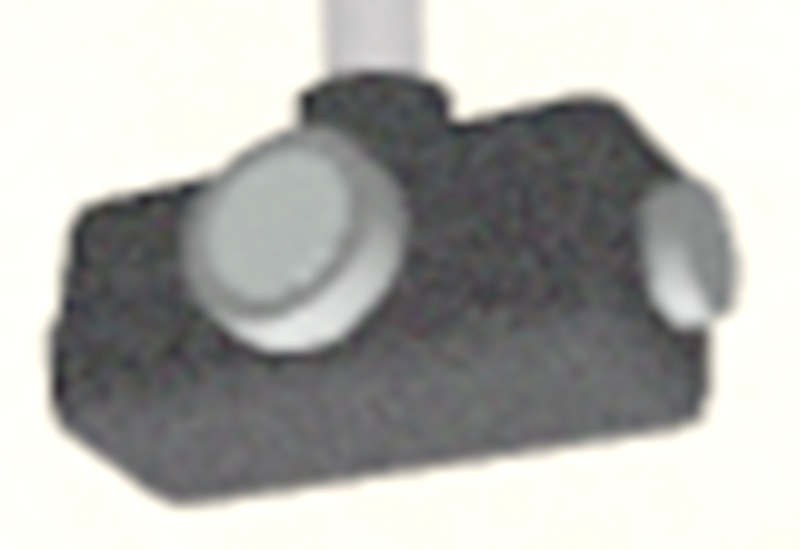

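```bash
cat > fit3.py <<'E'
import pickle
from h import *
from rig import bot
m2=pickle.load(open('w2.pkl','rb'));m3=pickle.load(open('w3.pkl','rb'));S=bot.camera_model('scene');T=bot.camera_model('top')
def P(p,q):
    x,y,yaw,t=p[:4];A=R.from_euler('z',yaw).as_matrix()@R.from_euler('y',-t).as_matrix()
    return np.array([x,y,.25])+np.array(q,float)@A.T
c2=lambda u,v:np.array(uc(u,v,300,200,10));c3=lambda u,v:np.array(uc(u,v,315,180,10))
cs=lambda u,v:np.array(uc(u,v,410,120,10));ct=lambda u,v:np.array(uc(u,v,190,85,10))
L=[-.0265,0,0]
def res(p,full=True):
    k=p[4];o=p[5:].reshape(4,2)
    r=[]
    def add(m,i,q,uv,w): r.extend(w*(proj(m,P(p,[q]))[0]+o[i]-uv))
    add(m2,0,L,c2(372,192),2);add(m2,0,[0,-k,0],c2(30,285),1);add(m2,0,[0,k,0],c2(703,295),1)
    add(m3,1,L,c3(278,222),2);add(m3,1,[0,k,0],c3(713,253),1)
    if full:
        add(S,2,[0,-k,0],cs(228,465),1)
        add(T,3,[0,-k,0],ct(532,195),1);add(T,3,[0,k,0],ct(108,285),1)
        o_=np.array([p[0],p[1],.012])
        r.extend(1*(proj(T,[o_])[0]+o[3]-uc(311,343,190,85,6)));r.extend(1*(proj(S,[o_])[0]+o[2]-uc(142,448,385,120,4)))
    r.extend(p[5:]/1.5)
    return np.array(r)
for full in(False,True):
  f=least_squares(lambda p:res(p,full),np.r_[.784,.195,.3,.3,.047,np.zeros(8)]);p=f.x
  J=f.jac;C=np.linalg.pinv(J.T@J);print(full,p,f.cost,np.sqrt(np.diag(C))[:5])
  print(f.fun)
p=p[:4];np.save('cam.npy',p)
print('lens',P(p,[L])[0],'label',P(p,[[-.1765,0,0]])[0])
E
python3 fit3.py
```

```text
False [ 0.7836  0.1991  0.2932  0.1641  0.0473  0.0379 -0.1247 -0.0244  0.1596
  0.      0.      0.      0.    ] 0.09373597703586473 [0.0036 0.0016 0.0309 0.0404 0.0009]
[ 0.0157 -0.1021 -0.0506  0.0189  0.0024  0.2408  0.0577  0.0993 -0.1045
 -0.2695  0.0253 -0.0831 -0.0163  0.1064  0.      0.      0.      0.    ]
True [ 0.7858  0.199   0.2758  0.1684  0.0472  0.428  -0.6025 -0.5275 -0.3235
  0.2822  0.4294  0.0347 -0.0713] 5.166389050105518 [0.0021 0.0014 0.021  0.0374 0.0007]
[ 0.1977 -0.0275 -0.1034 -0.1531 -0.4821  0.4758  0.2782  0.0501 -0.322
  0.0435 -0.701   1.313   0.1406 -0.0756  0.47    1.4007 -0.626  -1.2935
  0.5756 -1.5038  0.2853 -0.4017 -0.3517 -0.2156  0.1881  0.2862  0.0232
 -0.0475]
lens [0.7606 0.1919 0.2456] label [0.6183 0.1516 0.2204]
```

```bash
cat > pl.py <<'E'
import sys
from h import *
from rig import bot
s=bot.observe()
p=s['ee_pos'];r=Rq(s['orientation'])
a=list(map(float,sys.argv[1:]))
print(s['time_s'],p,s['q'],s['force'],s['gripper_width'])
plan(p,r,np.array(a[:3]),toolR(a[3],a[4]),int(a[5]))
E
python3 pl.py .48 -.261 .22 -.155 0 15
```

```text
3.3 [0.5988 0.2165 0.3203] [ 0.5979 -0.093   1.8701 -0.9424  0.9188 -0.2558] [-0.5134  0.7619  0.3608] 0.09388638193006922
rows 15 rot units [ 0.63  0.38 -0.31]
[ 0.14 -0.82 -0.12]
[ 0.18 -0.82 -0.04]
[ 0.22 -0.81  0.04]
[ 0.25 -0.79  0.12]
[ 0.28 -0.76  0.2 ]
[ 0.3  -0.73  0.29]
[ 0.31 -0.69  0.36]
[ 0.32 -0.64  0.44]
[ 0.32 -0.58  0.51]
[ 0.32 -0.52  0.57]
[ 0.3  -0.45  0.63]
[ 0.29 -0.38  0.69]
[ 0.27 -0.31  0.73]
[ 0.24 -0.23  0.77]
[ 0.2  -0.15  0.8 ]
```

drive_tool(deltas=[{"claw": 0,"dx": 0.05,"dy": -0.8,"dz": -0.1,"wx": 0.6,"wy": 0.4,"wz": -0.3},{"claw": 0,"dx": 0.1,"dy": -0.8,"dz": 0,"wx": 0.6,"wy": 0.4,"wz": -0.3},{"claw": 0,"dx": 0.15,"dy": -0.8,"dz": 0.05,"wx": 0.6,"wy": 0.4,"wz": -0.3},{"claw": 0,"dx": 0.2,"dy": -0.8,"dz": 0.1,"wx": 0.6,"wy": 0.4,"wz": -0.3},{"claw": 0,"dx": 0.2,"dy": -0.8,"dz": 0.2,"wx": 0.6,"wy": 0.4,"wz": -0.3}])

```text
time_s: 3.8
ee_pos: [0.5475, 0.0588, 0.3]
orientation: [0.84, 0.223, 0.399, -0.293]
force: [0.2, -1.3, 0.4]
gripper_width: 0.0937
```

drive_tool(deltas=[{"claw": 0,"dx": 0.2,"dy": -0.7,"dz": 0.3,"wx": 0.6,"wy": 0.4,"wz": -0.3},{"claw": 0,"dx": 0.2,"dy": -0.7,"dz": 0.35,"wx": 0.6,"wy": 0.4,"wz": -0.3},{"claw": 0,"dx": 0.2,"dy": -0.6,"dz": 0.4,"wx": 0.6,"wy": 0.4,"wz": -0.3},{"claw": 0,"dx": 0.2,"dy": -0.6,"dz": 0.5,"wx": 0.6,"wy": 0.4,"wz": -0.3},{"claw": 0,"dx": 0.2,"dy": -0.5,"dz": 0.6,"wx": 0.6,"wy": 0.4,"wz": -0.3}])

```text
time_s: 4.3
ee_pos: [0.501, -0.1008, 0.2917]
orientation: [0.675, 0.397, 0.459, -0.42]
force: [0.9, -0.1, -0.3]
gripper_width: 0.0939
```

```bash
python3 pl.py .48 -.261 .22 -.155 0 10
```

```text
4.3 [ 0.501  -0.1008  0.2917] [-0.2669 -0.2131  1.743  -0.1393  1.3367 -0.5745] [ 0.9433 -0.1225 -0.2713] 0.0938998822301879
rows 10 rot units [ 0.34  0.16 -0.15]
[ 0.24 -0.21  0.31]
[ 0.24 -0.19  0.32]
[ 0.23 -0.17  0.34]
[ 0.23 -0.15  0.35]
[ 0.22 -0.13  0.36]
[ 0.22 -0.1   0.37]
[ 0.21 -0.08  0.38]
[ 0.2  -0.06  0.39]
[ 0.2  -0.04  0.39]
[ 0.19 -0.01  0.4 ]
```

drive_tool(deltas=[{"claw": 0,"dx": 0.4,"dy": -0.4,"dz": 0.6,"wx": 0.68,"wy": 0.32,"wz": -0.3},{"claw": 0,"dx": 0.4,"dy": -0.4,"dz": 0.7,"wx": 0.68,"wy": 0.32,"wz": -0.3},{"claw": 0,"dx": 0.4,"dy": -0.3,"dz": 0.7,"wx": 0.68,"wy": 0.32,"wz": -0.3},{"claw": 0,"dx": 0.4,"dy": -0.15,"dz": 0.75,"wx": 0.68,"wy": 0.32,"wz": -0.3},{"claw": 0,"dx": 0.4,"dy": -0.1,"dz": 0.8,"wx": 0.68,"wy": 0.32,"wz": -0.3}])

```text
time_s: 4.8
ee_pos: [0.4728, -0.2724, 0.2383]
orientation: [0.46, 0.549, 0.448, -0.535]
force: [-0.6, -0.1, -0.4]
gripper_width: 0.0939
```

```bash
python3 pl.py .48 -.261 .20 -.155 0 4
```

```text
4.8 [ 0.4728 -0.2724  0.2383] [-0.6932  0.0772  1.5421  0.0168  1.5008 -0.5175] [-0.5858 -0.0914 -0.407 ] 0.09388715152219952
rows 4 rot units [-0.04 -0.01 -0.05]
[ 0.24  0.03 -0.08]
[ 0.24  0.03 -0.08]
[ 0.24  0.03 -0.08]
[ 0.24  0.03 -0.08]
```

drive_tool(deltas=[{"claw": 0,"dx": 0.2,"dy": 0.05,"dz": -0.1,"wx": -0.04,"wy": 0,"wz": -0.05},{"claw": 0,"dx": 0.2,"dy": 0.05,"dz": -0.1,"wx": -0.04,"wy": 0,"wz": -0.05},{"claw": 0,"dx": 0.2,"dy": 0.05,"dz": -0.1,"wx": -0.04,"wy": 0,"wz": -0.05},{"claw": 0,"dx": 0.2,"dy": 0.05,"dz": -0.1,"wx": -0.04,"wy": 0,"wz": -0.05},{"claw": 0,"dx": 0,"dy": 0,"dz": 0,"wx": 0,"wy": 0,"wz": 0}])

```text
time_s: 5.3
ee_pos: [0.4821, -0.2621, 0.2056]
orientation: [0.459, 0.539, 0.459, -0.537]
force: [-0.1, 0.5, -0.7]
gripper_width: 0.0941
```

```bash
python3 pl.py .48 -.261 .20 -.155 0 2; python3 snap.py w4 0 0 640 400 1; python3 - <<'E'
from h import *
import pickle
m=pickle.load(open('w4.pkl','rb'))
A=Rz(-.155);o=np.array([.4797,-.2612,.0])
i=cv2.imread('pics/w4b.png')
def box(o,hx,hy,z):
    q=proj(m,np.array([o+A@np.array([a,b,z]) for a,b in((-hx,-hy),(hx,-hy),(hx,hy),(-hx,hy))]))
    cv2.polylines(i,[np.int32(q)],True,(0,0,255),1)
box(o,.035,.0075,.13)
box(o+A@[0,.052,0],.017,.0075,.12);box(o+A@[0,.052,0],.055,.08,.05)
cv2.imwrite('pics/w4d.png',i)
E
```

```text
5.3 [ 0.4821 -0.2621  0.2056] [-0.6582  0.1218  1.5599  0.0037  1.4591 -0.5007] [-0.1317  0.4541 -0.6845] 0.09406816204107118
rows 2 rot units [-0.01 -0.01 -0.01]
[ 0.07 -0.03 -0.01]
[ 0.07 -0.03 -0.01]
5.3 [ 0.4821 -0.2621  0.2056] [-0.6582  0.1218  1.5599  0.0037  1.4591 -0.5007] 0.027727593916613186
[[-760.9861 2560.8344]
 [ 527.3402 -267.8625]]
```

View pics/w4d.png

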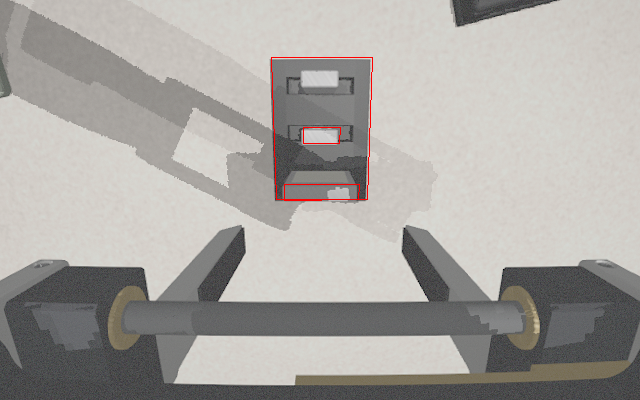

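drive_tool(deltas=[{"claw": 0,"dx": 0.7,"dy": -0.03,"dz": -0.01,"wx": 0,"wy": 0,"wz": 0},{"claw": 0,"dx": 0.7,"dy": -0.03,"dz": 0,"wx": 0,"wy": 0,"wz": 0},{"claw": 0,"dx": 0.7,"dy": 0,"dz": 0,"wx": 0,"wy": 0,"wz": 0},{"claw": 0,"dx": 0.6,"dy": 0,"dz": 0,"wx": 0,"wy": 0,"wz": 0},{"claw": 0,"dx": 0.35,"dy": 0,"dz": 0,"wx": 0,"wy": 0,"wz": 0}])

```text
time_s: 5.85
ee_pos: [0.4879, -0.2606, 0.0892]
orientation: [0.469, 0.538, 0.455, -0.533]
force: [-0.2, 0.1, 0.2]
gripper_width: 0.0941
```

```bash
python3 pl.py .48 -.2612 .082 -.155 0 2
```

```text
5.85 [ 0.4879 -0.2606  0.0892] [-0.6494  0.2216  1.6943  0.0037  1.2051 -0.5038] [-0.2337  0.1139  0.1865] 0.09411914621434046
rows 2 rot units [ 0.03  0.02 -0.07]
[ 0.09 -0.1   0.02]
[ 0.09 -0.1   0.02]
```

drive_tool(deltas=[{"claw": 0,"dx": 0.1,"dy": -0.1,"dz": 0,"wx": 0,"wy": 0,"wz": -0.07},{"claw": 0,"dx": 0.05,"dy": -0.1,"dz": 0,"wx": 0.03,"wy": 0.02,"wz": -0.07},{"claw": 0,"dx": 0,"dy": 0,"dz": 0,"wx": 0,"wy": 0,"wz": 0},{"claw": 0,"dx": 0,"dy": 0,"dz": 0,"wx": 0,"wy": 0,"wz": 0},{"claw": 0,"dx": 0,"dy": 0,"dz": 0,"wx": 0,"wy": 0,"wz": 0}])

```text
time_s: 6.35
ee_pos: [0.4811, -0.258, 0.0851]
orientation: [-0.464, -0.534, -0.46, 0.537]
force: [-0.4, 0.2, -1.4]
gripper_width: 0.094
```

```bash
python3 pl.py .48 -.2612 .082 -.155 0 1
```

```text
6.35 [ 0.4811 -0.258   0.0851] [-0.6478  0.2254  1.6988 -0.0045  1.2136 -0.4993] [-0.3977  0.1943 -1.4214] 0.09397059741190303
rows 1 rot units [ 0.06  0.04 -0.01]
[ 0.08 -0.02  0.08]
```

drive_tool(deltas=[{"claw": 0,"dx": 0.08,"dy": -0.02,"dz": 0.08,"wx": 0.06,"wy": 0.04,"wz": 0},{"claw": 40,"dx": 0,"dy": 0,"dz": 0,"wx": 0,"wy": 0,"wz": 0},{"claw": 80,"dx": 0,"dy": 0,"dz": 0,"wx": 0,"wy": 0,"wz": 0},{"claw": 120,"dx": 0,"dy": 0,"dz": 0,"wx": 0,"wy": 0,"wz": 0},{"claw": 160,"dx": 0,"dy": 0,"dz": 0,"wx": 0,"wy": 0,"wz": 0}], squeeze=25)

```text
time_s: 6.85
ee_pos: [0.4806, -0.2626, 0.0835]
orientation: [0.461, 0.538, 0.458, -0.537]
force: [-0.7, -0.4, 0.3]
gripper_width: 0.0696
```

drive_tool(deltas=[{"claw": 255,"dx": 0,"dy": 0,"dz": 0,"wx": 0,"wy": 0,"wz": 0},{"claw": 255,"dx": 0,"dy": 0,"dz": 0,"wx": 0,"wy": 0,"wz": 0},{"claw": 255,"dx": 0,"dy": 0,"dz": 0,"wx": 0,"wy": 0,"wz": 0},{"claw": 255,"dx": 0,"dy": 0,"dz": 0,"wx": 0,"wy": 0,"wz": 0},{"claw": 255,"dx": 0,"dy": 0,"dz": 0,"wx": 0,"wy": 0,"wz": 0}], squeeze=35)

```text
time_s: 7.35
ee_pos: [0.4806, -0.2626, 0.0835]
orientation: [0.461, 0.538, 0.458, -0.537]
force: [0.1, -0.2, 0.2]
gripper_width: 0.0697
```

```bash
python3 pl.py .48 -.2612 .082 -.155 0 1
```

```text
7.35 [ 0.4806 -0.2626  0.0835] [-0.6587  0.2299  1.6968  0.0009  1.2108 -0.5025] [ 0.0535 -0.2238  0.1544] 0.0696675025846315
rows 1 rot units [-0.01  0.01 -0.03]
[ 0.04 -0.02 -0.03]
```

drive_tool(deltas=[{"claw": 255,"dx": -0.15,"dy": 0,"dz": 0,"wx": 0,"wy": 0,"wz": 0},{"claw": 255,"dx": -0.2,"dy": 0,"dz": 0,"wx": 0,"wy": 0,"wz": 0},{"claw": 255,"dx": -0.2,"dy": 0,"dz": 0,"wx": 0,"wy": 0,"wz": 0},{"claw": 255,"dx": -0.2,"dy": 0,"dz": 0,"wx": 0,"wy": 0,"wz": 0},{"claw": 255,"dx": -0.2,"dy": 0,"dz": 0,"wx": 0,"wy": 0,"wz": 0}])

```text
time_s: 7.85
ee_pos: [0.4792, -0.2613, 0.1225]
orientation: [0.459, 0.538, 0.459, -0.537]
force: [0.4, 0.4, -1.6]
gripper_width: 0.0695
```

```bash
python3 pl.py .48 -.2612 .22 -.155 0 5
```

```text
7.85 [ 0.4792 -0.2613  0.1225] [-0.6586  0.1861  1.6623  0.0012  1.293  -0.5024] [ 0.4377  0.429  -1.5729] 0.06954375840611762
rows 5 rot units [-0. -0. -0.]
[-0.49  0.   -0.  ]
[-0.49  0.   -0.  ]
[-0.49  0.   -0.  ]
[-0.49  0.   -0.  ]
[-0.49  0.   -0.  ]
```

drive_tool(deltas=[{"claw": 255,"dx": -0.5,"dy": 0,"dz": 0,"wx": 0,"wy": 0,"wz": 0},{"claw": 255,"dx": -0.7,"dy": 0,"dz": 0,"wx": 0,"wy": 0,"wz": 0},{"claw": 255,"dx": -0.8,"dy": 0,"dz": 0,"wx": 0,"wy": 0,"wz": 0},{"claw": 255,"dx": -0.8,"dy": 0,"dz": 0,"wx": 0,"wy": 0,"wz": 0},{"claw": 255,"dx": -0.6,"dy": 0,"dz": 0,"wx": 0,"wy": 0,"wz": 0}])

```text
time_s: 8.35
ee_pos: [0.4769, -0.2597, 0.2629]
orientation: [0.457, 0.538, 0.461, -0.538]
force: [0.2, 0.5, -1.0]
gripper_width: 0.0692
```

```bash
cat > goal.py <<'E'
from h import *
from rig import bot
import sys
x,y,yaw,t=.784,.199,.288,.165
A=R.from_euler('z',yaw).as_matrix()@R.from_euler('y',-t).as_matrix()
axle=np.array([x,y,.25]);label=axle+A@[-.1765,0,0]
Rd=np.c_[-A[:,1],A[:,0],A[:,2]]  # drive axes in world at goal
# tool: x=-drive z, y=drive x, z=-drive y
Rt=R.from_matrix(np.c_[-Rd[:,2],Rd[:,0],-Rd[:,1]])
h=.0535; off=.0015  # tcp height above connector; drive centre offset
# label point in drive frame (0,.0075,.05), TCP in drive frame (0,-off,h)
tcp=label+Rd@(np.array([0,-off,h])-[0,.0075,.05])
back=float(sys.argv[2]) if len(sys.argv)>2 else 0
up=float(sys.argv[3]) if len(sys.argv)>3 else 0
tcp=tcp-A[:,0]*back+np.array([0,0,up])
s=bot.observe();p=s['ee_pos'];r=Rq(s['orientation'])
print(s['time_s'],p,s['q'],s['gripper_width'],'label',label,'tcp goal',tcp,'connector',label-Rd@[0,.0075,.05])
plan(p,r,tcp,Rt,int(sys.argv[1]))
E
python3 goal.py 15 .06 .08
```

```text
8.35 [ 0.4769 -0.2597  0.2629] [-0.6589  0.0847  1.4842  0.0013  1.5784 -0.5024] 0.069152951791974 label [0.6171 0.1495 0.221 ] tcp goal [0.5513 0.1301 0.2931] connector [0.6178 0.1498 0.1705]
rows 15 rot units [0.54 0.07 0.05]
[-0.05  0.02 -0.66]
[-0.04 -0.03 -0.66]
[-0.04 -0.08 -0.66]
[-0.03 -0.13 -0.65]
[-0.02 -0.17 -0.64]
[-0.02 -0.22 -0.62]
[-0.02 -0.27 -0.61]
[-0.01 -0.31 -0.58]
[-0.01 -0.35 -0.56]
[-0.   -0.4  -0.53]
[-0.   -0.43 -0.5 ]
[-0.   -0.47 -0.47]
[ 0.   -0.5  -0.43]
[ 0.   -0.54 -0.39]
[ 0.   -0.56 -0.35]
```

drive_tool(deltas=[{"claw": 255,"dx": -0.1,"dy": 0,"dz": -0.65,"wx": 0.55,"wy": 0.07,"wz": 0.05},{"claw": 255,"dx": -0.1,"dy": -0.05,"dz": -0.65,"wx": 0.55,"wy": 0.07,"wz": 0.05},{"claw": 255,"dx": -0.1,"dy": -0.1,"dz": -0.65,"wx": 0.55,"wy": 0.07,"wz": 0.05},{"claw": 255,"dx": -0.1,"dy": -0.15,"dz": -0.65,"wx": 0.55,"wy": 0.07,"wz": 0.05},{"claw": 255,"dx": -0.1,"dy": -0.2,"dz": -0.65,"wx": 0.55,"wy": 0.07,"wz": 0.05}])

```text
time_s: 8.85
ee_pos: [0.5011, -0.1304, 0.2958]
orientation: [0.342, 0.642, 0.341, -0.595]
force: [0.2, 0.4, -1.9]
gripper_width: 0.0692
```

drive_tool(deltas=[{"claw": 255,"dx": -0.05,"dy": -0.2,"dz": -0.6,"wx": 0.55,"wy": 0.07,"wz": 0.05},{"claw": 255,"dx": -0.05,"dy": -0.25,"dz": -0.6,"wx": 0.55,"wy": 0.07,"wz": 0.05},{"claw": 255,"dx": 0,"dy": -0.3,"dz": -0.6,"wx": 0.55,"wy": 0.07,"wz": 0.05},{"claw": 255,"dx": 0,"dy": -0.35,"dz": -0.55,"wx": 0.55,"wy": 0.07,"wz": 0.05},{"claw": 255,"dx": 0,"dy": -0.4,"dz": -0.5,"wx": 0.55,"wy": 0.07,"wz": 0.05}])

```text
time_s: 9.35
ee_pos: [0.5314, 0.0006, 0.3124]
orientation: [0.211, 0.72, 0.211, -0.627]
force: [0.3, -0.2, -1.5]
gripper_width: 0.0696
```

```bash
python3 goal.py 5 .06 .08
```

```text
9.35 [0.5314 0.0006 0.3124] [-0.2091 -0.0653  1.5438  0.065   1.5489  0.7563] 0.0695810291214705 label [0.6171 0.1495 0.221 ] tcp goal [0.5513 0.1301 0.2931] connector [0.6178 0.1498 0.1705]
rows 5 rot units [0.46 0.05 0.01]
[ 0.13 -0.48 -0.44]
[ 0.14 -0.51 -0.4 ]
[ 0.14 -0.53 -0.37]
[ 0.14 -0.55 -0.33]
[ 0.14 -0.57 -0.3 ]
```

drive_tool(deltas=[{"claw": 255,"dx": 0.1,"dy": -0.5,"dz": -0.45,"wx": 0.45,"wy": 0.05,"wz": 0},{"claw": 255,"dx": 0.1,"dy": -0.5,"dz": -0.4,"wx": 0.45,"wy": 0.05,"wz": 0},{"claw": 255,"dx": 0.1,"dy": -0.5,"dz": -0.35,"wx": 0.45,"wy": 0.05,"wz": 0},{"claw": 255,"dx": 0.1,"dy": -0.55,"dz": -0.3,"wx": 0.45,"wy": 0.05,"wz": 0},{"claw": 255,"dx": 0.1,"dy": -0.4,"dz": -0.2,"wx": 0.4,"wy": 0.05,"wz": 0}])

```text
time_s: 9.85
ee_pos: [0.5475, 0.1264, 0.3047]
orientation: [0.09, 0.757, 0.113, -0.638]
force: [0.2, 0.3, -1.3]
gripper_width: 0.0695
```

```bash
python3 goal.py 5 .0 .0
```

```text
9.85 [0.5475 0.1264 0.3047] [ 0.0393 -0.0334  1.5331  0.0492  1.4774  1.3207] 0.06947183111114233 label [0.6171 0.1495 0.221 ] tcp goal [0.608  0.1469 0.223 ] connector [0.6178 0.1498 0.1705]
rows 5 rot units [ 0.   -0.01  0.01]
[ 0.46 -0.01 -0.24]
[ 0.46 -0.01 -0.25]
[ 0.46 -0.01 -0.25]
[ 0.46 -0.01 -0.25]
[ 0.46 -0.01 -0.25]
```

drive_tool(deltas=[{"claw": 255,"dx": 0.45,"dy": 0,"dz": -0.25,"wx": 0,"wy": 0,"wz": 0},{"claw": 255,"dx": 0.5,"dy": 0,"dz": -0.25,"wx": 0,"wy": 0,"wz": 0},{"claw": 255,"dx": 0.5,"dy": 0,"dz": -0.25,"wx": 0,"wy": 0,"wz": 0},{"claw": 255,"dx": 0.4,"dy": 0,"dz": -0.25,"wx": 0,"wy": 0,"wz": 0},{"claw": 255,"dx": 0.3,"dy": 0,"dz": -0.2,"wx": 0,"wy": 0,"wz": 0}])

```text
time_s: 10.35
ee_pos: [0.6082, 0.1494, 0.2325]
orientation: [0.092, 0.759, 0.114, -0.635]
force: [0.1, 0.9, -1.2]
gripper_width: 0.07
```

```bash
python3 goal.py 2 .0 .0
```

```text
10.35 [0.6082 0.1494 0.2325] [0.0757 0.1327 1.5051 0.0456 1.3308 1.3455] 0.07004658363219236 label [0.6171 0.1495 0.221 ] tcp goal [0.608  0.1469 0.223 ] connector [0.6178 0.1498 0.1705]
rows 2 rot units [ 0.02 -0.05  0.02]
[0.11 0.03 0.03]
[0.11 0.03 0.03]
```

drive_tool(deltas=[{"claw": 255,"dx": 0.1,"dy": 0.03,"dz": 0.02,"wx": 0.02,"wy": -0.04,"wz": 0.02},{"claw": 255,"dx": 0.1,"dy": 0.03,"dz": 0.02,"wx": 0.02,"wy": -0.04,"wz": 0.02},{"claw": 255,"dx": 0,"dy": 0,"dz": 0,"wx": 0,"wy": 0,"wz": 0},{"claw": 255,"dx": 0,"dy": 0,"dz": 0,"wx": 0,"wy": 0,"wz": 0},{"claw": 255,"dx": 0,"dy": 0,"dz": 0,"wx": 0,"wy": 0,"wz": 0}])

```text
time_s: 10.85
ee_pos: [0.6082, 0.1465, 0.2242]
orientation: [0.092, 0.755, 0.11, -0.64]
force: [0.7, 0.7, -1.5]
gripper_width: 0.0693
```

```bash
python3 goal.py 1 .0 .0; python3 - <<'E'
from h import *
from rig import bot
i=bot.get_image('scene')[:,:,::-1];cv2.imwrite('pics/scene5.png',i)
j=bot.get_image('top')[:,:,::-1];cv2.imwrite('pics/top5.png',j)
g=lambda i:np.clip(255*(i/200.)**.55,0,255).astype(np.uint8)
cv2.imwrite('pics/s5c.png',cv2.resize(g(i)[70:270,260:480],None,fx=3,fy=3,interpolation=cv2.INTER_CUBIC));cv2.imwrite('pics/t5b.png',g(j))
E
```

```text
10.85 [0.6082 0.1465 0.2242] [0.0765 0.1462 1.5048 0.0364 1.3296 1.3542] 0.06929986331409911 label [0.6171 0.1495 0.221 ] tcp goal [0.608  0.1469 0.223 ] connector [0.6178 0.1498 0.1705]
rows 1 rot units [-0.01  0.    0.01]
[ 0.03 -0.01  0.01]
```

View pics/s5c.png

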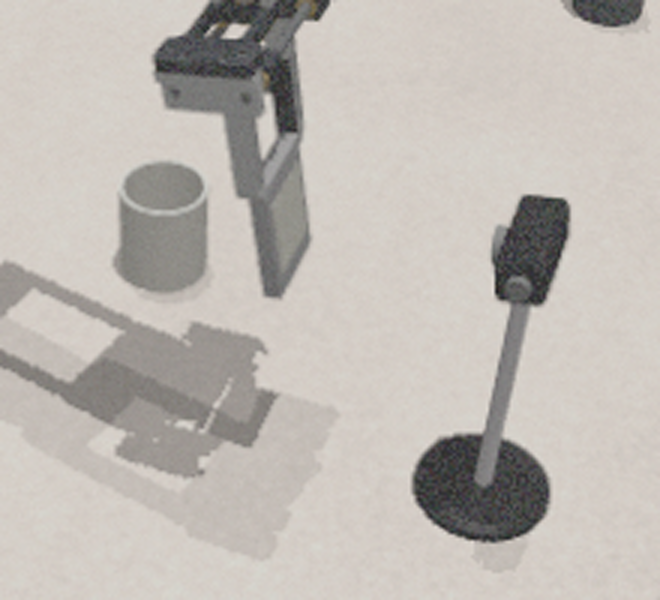

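View pics/t5b.png

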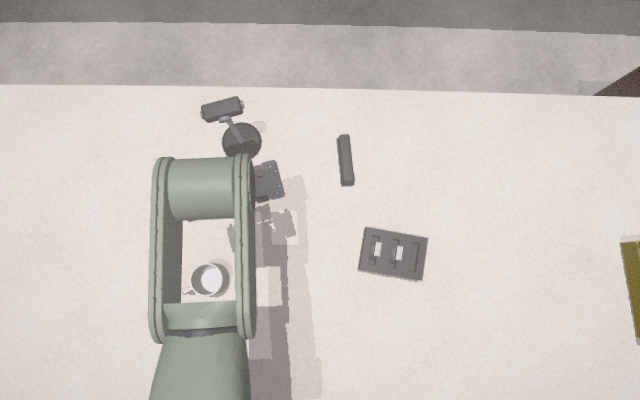

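```bash
python3 - <<'E'
from h import *
from rig import bot
m=bot.camera_model('scene');s=bot.observe()
p=s['ee_pos'];Rt=Rq(s['orientation']).as_matrix()
Rd=np.c_[Rt[:,1],-Rt[:,2],-Rt[:,0]];o=p-Rd@[0,-.0015,.0535]
x0,y0,w,h,k=325,95,60,85,7
i=cv2.imread('pics/scene5.png')[y0:y0+h,x0:x0+w]
i=np.clip(255*(cv2.resize(i,None,fx=k,fy=k,interpolation=cv2.INTER_CUBIC)/160.)**.7,0,255).astype(np.uint8);raw=i.copy()
def pl(Q,c):
    q=proj(m,np.array([o+Rd@np.array(a) for a in Q]));cv2.polylines(i,[np.int32((q-[x0,y0]+.5)*k)],True,c,1)
pl([(-.028,.0075,.019),(.028,.0075,.019),(.028,.0075,.081),(-.028,.0075,.081)],(0,255,0))
for yy in(-.0075,.0075): pl([(-.035,yy,0),(.035,yy,0),(.035,yy,.1),(-.035,yy,.1)],(0,0,255))
cv2.imwrite('pics/ov5.png',np.hstack([raw,i])[:600])
yaw,t=.288,.165;A=R.from_euler('z',yaw).as_matrix()@R.from_euler('y',-t).as_matrix()
lens=np.array([.784,.199,.25])+A@[-.0265,0,0]
print('label in lens',A.T@(o+Rd@[0,.0075,.05]-lens),'angles',np.arccos(Rd[:,1]@A[:,0]),np.arccos(Rd[:,2]@A[:,2]))
E
```

```text
label in lens [-0.1495 -0.0004  0.0014] angles 0.0008614932957450386 0.000892848924812464
```

View pics/ov5.png

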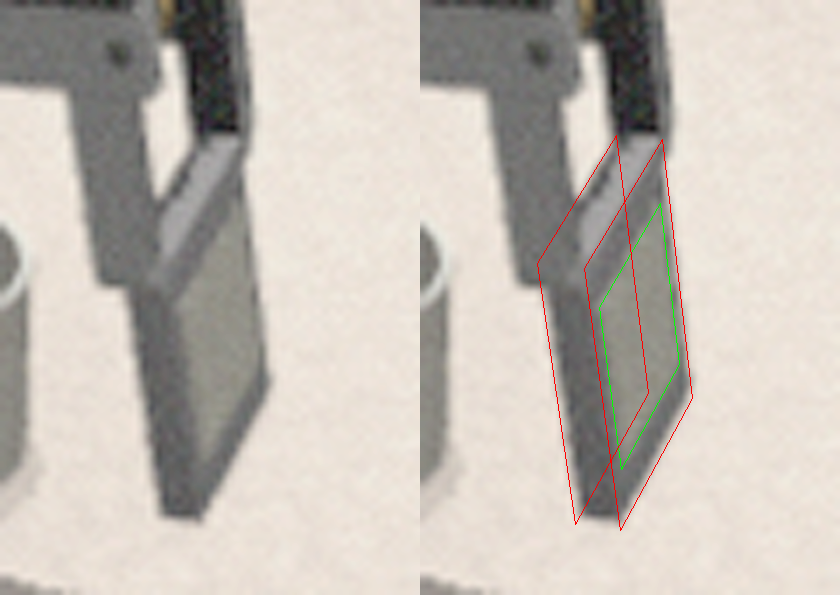

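```bash
python3 - <<'E'
from rig import bot
s=bot.observe();print(s['time_s'],s['ee_pos'],s['joint_velocities'],s['gripper_width'],s['force'])
print(bot.hand_in())
E
```

```text
10.95 [0.60840629 0.14660594 0.22444236] [ 0.00055052  0.00245539  0.00164441  0.0016854  -0.00128736 -0.00106232] 0.06907705909137705 [-0.64355709 -1.40840463 -1.03494858]
the job is handed in; nothing more can be done
None
```

I pulled the wide drive out of the dock, gripped across its width so the label stayed clear. I carried it to the desk camera, label to the lens, leaned back to match the head's tilt, and handed in at about 11 s with the drive still held. No verdict was reported.

**Last checks:**
- **Label position:** from the measured tool pose and the camera position I fitted, the label middle is at about (-149.5, -0.4, +1.4) mm in the lens frame. Both angles came out below 0.01 rad.
- **What that leaves out:** those figures assume the drive did not shift in the fingers, and they depend on the lens fit. I measured the head tilt as about 0.165 rad, with an uncertainty of about 0.04 rad. The views placed the camera within about 3–4 mm of each other.
- **Hold:** the grip opening was 69 mm and the arm was at rest.
- **Bystanders:** in the last top view I judged by eye that the slim drives, stapler, mug and camera were all where they started; I did not measure them again.

**Where checks disagreed:** in the scene-camera overlay the drive appeared about 1–1.5 px (about 3 mm) from where I predicted, mostly upwards. The camera head showed a similar offset in that view, so I took it as calibration error and did not correct for it. The slope of the drive's bottom edge also differed from the prediction by about 4°, but the other edges agreed to within about 2°.

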